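# Check the spring-force tester and store its reading

### The arm

A 6-joint arm with a two-finger parallel gripper is mounted at the origin on the work surface. World frame = base frame: x ahead of the robot, y to its left, z up, the work surface at z = 0. Lengths are in m, angles in degrees, forces in N, time in s.
With the tool pointing down it reaches from about 0.375 to 0.9 m from the base axis. Payload 3.1 kg.
Tool frame: the origin (TCP) lies midway between the tips of the shut fingers; the grasp point (between the pads) lies 19 mm behind it (bot.hold_point_z is the distance from the TCP to the grasp point, in m); z points along the fingers, y is the line along which they close (so a half turn about z gives the same grasp; the last joint's range is limited). The gripper opens to 87 mm and grips with 3 to 60 N. Pads are 19 mm wide; open, the fingers measure 117 mm over their backs; the gripper's body (75 mm by 190 mm) begins 51 mm behind the grasp point.
Start: joints at [64.2, 30.224, 82.088, -0, 67.689, -10.227], TCP at [0.168, 0.602, 0.223] pointing down, gripper open.
Joint ranges: [-176.69, 176.69], [-43.24, 126.21], [12.49, 139.97], [-82, 262], [0, 151.66], [-163.58, 163.58]. Speed limits (degrees/s): [159.86, 159.86, 180, 180, 180, 180].

### API

Orientations are given as a 3x3 rotation matrix whose columns are the frame's x, y, z axes.
In Python, from rig import read_state, optics, order, bot gives the robot as it stands.
- The arm moves only by the tool drive_tool, never from a script. Its argument "steps" is a list of rows, each a list of 7 numbers: the finger opening in mm, from 0 to 87, then the shift along the tool's x, y, z normalised to -1 to 1, where 1 is 0.12 m, then the turn, a rotation vector about the tool's x, y, z normalised to -1 to 1, where 1 is 1.5 rad. In form: [[jaw, tx, ty, tz, ax, ay, az], ...]. A call has 1 to 8 rows; each row is the pose to reach, as a shift and turn from the pose commanded when the call began, along the tool's axes at that moment; what a row does not reach only later rows make up. A row lasts 1/10 s, in which the tool goes at most 50 mm and 8.59 degrees, less where a joint would pass 70% of its speed; a pose out of reach is approached as far as the arm can. A call with a number of a shift or a turn outside -1 to 1 is refused whole. A call with a gripper value outside its range is refused whole. The fingers move at their own pace and stop on an object; the grip force is fixed at half the most. Time passes only in rows, so rows that repeat a pose let the fingers close. It gives the time, the measured TCP pose, the force, the opening and the grip force at its end, in the units of the state.
- read_state(): the state, without advancing time (a new reading comes with each control period).
- optics.capture(name): name is "side" or "top" or "wrist"; returns a dict with "color" (480x640x3 uint8, blue, green, red), "range_z" (480x640 float32, m along the optical axis (not along the pixel's ray), 0 where there is no reading), "fx", "fy", "cx", "cy" (pixels), "D" ([k1, k2, p1, p2, k3] as OpenCV has them; the pictures are not rectified), "rvec" (rotation vector, rad) and "tvec" (3), from world to camera coordinates, as OpenCV has them. Camera axes: x right, y down, z forward; pixel columns grow to the right and rows downward; lengths in m; the calibration is good to about 2 mm. A picture is of the moment at which its call begins.
- order.hand_in(): hands the job in; it is judged then, once.
The state is a dict: "time_s": time; "joint_positions": joint angles; "qvel": joint speeds; "tau": joint torques, N m; "position": TCP position; "tcp_rot": TCP orientation; "force": force on the tool from outside, world axes, zero at the start; "moment": the same for the moment, N m; "opening": opening from 0.0 (shut) to 1.0 (fully open); "grasp_force": force on a finger pad.
Only numpy, scipy, OpenCV 4.12 (cv2) and the standard library are available. Lean on these libraries where they do the work, as an engineer would, in place of code of your own. Each camera call takes 0.05 s, during which the arm holds its last target. There are 200 camera calls.

### The job

Take a check reading on the blue spring-force tester: on the key unit press the green key and then the yellow key, one at a time and fully down; then pull the tester's orange draw handle out to its stop, hold it there for a full second and ease it all the way home without letting it snap back; finally press the blue key fully down to store the reading. Never press the red key, and leave everything else on the bench where it lies.

Things in the scene. Friction and masses are not known exactly. Their poses are not given: they have to be found in the camera images.
- tester: spring-force tester fixed to the bench, left or right of the key unit, yaw within 0.35 rad: blue housing 150 long x 120 wide x 90 mm high with a round white dial on top (98 mm). Origin on the bench surface, 30 mm behind the middle of the housing's front face; its -x axis points out of that face, the way the draw handle is pulled (roughly towards the robot); z up.
- draw_grip (a point): middle of the top edge of the draw handle, moves with it; axes as the tester's. Handle: orange upright plate with black patch, 20 mm thick (tester x), 80 wide, from 20 to 95 mm above the bench, on an 18 mm rod (axis 30 mm up) that runs back into the housing. At home the plate leaves a 50 mm gap to the housing for a finger; pinch it from above across its thickness.
- draw (a joint): how far the draw handle is pulled out (m): 0 home, 0.055 at its stop; slides straight along the tester's -x axis. Spring pull about 4 N at home, 11 N at the stop. Let go far out, it snaps back (over 0.4 m/s); let go within a few mm of home, it closes softly.
- keybox: key unit: grey box 200 x 160 mm, 60 mm high, with a black display hump (top 87 mm above the bench) along its far (+x) edge and four round keys in a 2 x 2 square of 70 mm pitch on its top, fixed to the bench, turned up to 0.35 rad. Origin on the bench surface below the middle of the four keys; z up.
- green_top (a point): centre of the top face of the green key (wakes the readout): round cap 44 mm across standing 8 mm proud of a black collar 60 mm across; the top is 80 mm above the bench when the key is up. Which key sits in which of the four places varies.
- green (a joint): how far the green key is pressed straight down (m): 0 up, 0.008 fully down; sprung, starts to move at about 1.2 N, fully down at 4 N, comes up by itself.
- yellow_top (a point): centre of the top face of the yellow key (sets it to zero): round cap 44 mm across standing 8 mm proud of a black collar 60 mm across; the top is 80 mm above the bench when the key is up. Which key sits in which of the four places varies.
- yellow (a joint): how far the yellow key is pressed straight down (m): 0 up, 0.008 fully down; sprung, starts to move at about 1.2 N, fully down at 4 N, comes up by itself.
- blue_top (a point): centre of the top face of the blue key (stores the reading): round cap 44 mm across standing 8 mm proud of a black collar 60 mm across; the top is 80 mm above the bench when the key is up. Which key sits in which of the four places varies.
- blue (a joint): how far the blue key is pressed straight down (m): 0 up, 0.008 fully down; sprung, starts to move at about 1.2 N, fully down at 4 N, comes up by itself.
- red_top (a point): centre of the top face of the red key (wipes the memory: not to be pressed): round cap 44 mm across standing 8 mm proud of a black collar 60 mm across; the top is 80 mm above the bench when the key is up. Which key sits in which of the four places varies.
- red (a joint): how far the red key is pressed straight down (m): 0 up, 0.008 fully down; sprung, starts to move at about 1.2 N, fully down at 4 N, comes up by itself.
- driver: bystander, loose: red-handled screwdriver, 190 mm long, lying between the two units; origin under its middle.
- socket: bystander, loose: steel impact socket, 42 mm across, 75 mm tall, standing between the two units towards the back; origin at the centre of its underside.
- spanner: bystander, loose: steel spanner, 200 mm long, lying at the right of the bench; origin under its middle.
- hammer: bystander, loose: hammer, 240 mm long, lying at the left of the bench; origin under its middle.
- filter: bystander, loose: blue and white oil filter, 80 mm across, 90 mm tall, standing at the right; origin at the centre of its underside.
- spray: bystander, loose: red and yellow spray can, 56 mm across, 150 mm tall, standing at the left; origin at the centre of its underside.
- mug: bystander, loose: white mug, 80 mm across, 90 mm tall, at the left; origin at the centre of its underside.

How it is judged:
By the outcome, as a careful person would: the job done as asked, in the order asked, and still so for the second after the job is handed in, with the robot touching nothing.
It also fails if it takes over 64 s, if anything falls off the work surface, if the arm or the gripper's body presses on something with over 40 N, if the wrist force passes 120 N, or if a joint passes its speed limit or range.

## Working session

There is one attempt and no reset: what is moved stays moved. The work goes in short steps, Python scripts to look and compute and a tool call to move; the robot and the scene stay as the last step left them, time stands still between calls to the robot, and variables do not carry over. Pictures are saved under pics/ and viewed, at most 10 in all, crops included, and the job is handed in when it is done.

Besides the shell and the picture viewer there is one more tool, called after ">>>" as name(argument=value, ...) on one line, values as JSON. drive_tool: Moves the arm, as the interface text tells. Scaled input: -1 to 1 covers 0.12 m each way for a shift and 1.5 rad each way for a turn. Its arguments: {"type":"object","properties":{"steps":{"type":"array"}},"required":["steps"]}

```bash
mkdir -p pics; cat > h.py <<'E'
import numpy as np,cv2
from rig import read_state, optics, order, bot
def cap(n,save=None):
    c=optics.capture(n)
    if save: cv2.imwrite('pics/'+save+'.png',c['color'])
    return c
def world(c):
    h,w=c['range_z'].shape
    K=np.array([[c['fx'],0,c['cx']],[0,c['fy'],c['cy']],[0,0,1.]])
    uv=np.stack(np.meshgrid(np.arange(w),np.arange(h)),-1).reshape(-1,1,2).astype(float)
    n=cv2.undistortPoints(uv,K,np.array(c['D'],float)).reshape(h,w,2)
    z=c['range_z'][...,None]
    P=np.concatenate([n*z,z],-1)
    R=cv2.Rodrigues(np.array(c['rvec'],float))[0]
    W=(P-np.array(c['tvec']).reshape(3))@R
    W[c['range_z']==0]=np.nan
    return W
E
python3 - <<'E'
from h import *
c=cap('top','top1');W=world(c);np.savez('top1.npz',W=W,c=c['color'])
s=read_state();print(s['position'],s['tcp_rot'],s['force'],s['time_s'])
E
```

```text
[0.16743124 0.60139941 0.2216038 ] [[-9.63306934e-01  2.68400612e-01 -9.28485003e-04]
 [ 2.68401946e-01  9.63305117e-01 -1.90983818e-03]
 [ 3.81812617e-04 -2.08896754e-03 -9.99997745e-01]] [-0.51912857 -0.36389775 -0.7270594 ] 0.05
```

View pics/top1.png

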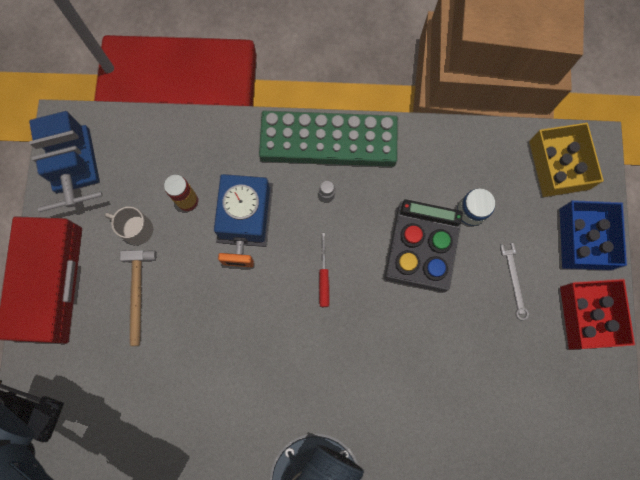

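The top view shows the tester at (242,207) with its handle at (236,259). The keys are red (413,234), green (442,240), yellow (408,262) and blue (436,268), and the screwdriver lies at (323,275). Next I'll measure these positions.

```bash
python3 - <<'E'
from h import *
d=np.load('top1.npz');W=d['W'];c=d['c'];hsv=cv2.cvtColor(c,cv2.COLOR_BGR2HSV).astype(int)
def reg(box,h0,h1,z0,z1,smin=130):
    u0,v0,u1,v1=box;m=np.zeros(c.shape[:2],bool);m[v0:v1,u0:u1]=1
    m&=(hsv[...,0]>=h0)&(hsv[...,0]<=h1)&(hsv[...,1]>smin)&(W[...,2]>z0)&(W[...,2]<z1);return W[m]
K={}
for n,b,h in[('red',(395,220,428,250),(0,8)),('green',(428,226,460,254),(45,80)),('yellow',(394,248,423,277),(15,32)),('blue',(422,254,452,283),(100,125))]:
    P=reg(b,*h,.06,.1);(x,y),r=cv2.minEnclosingCircle(P[:,:2].astype(np.float32));K[n]=np.median(P,0)
    print(n,len(P),P.mean(0).round(4),np.median(P[:,2]).round(4),(round(x,4),round(y,4),round(r,4)))
k={n:reg(b,*h,.06,.1).mean(0)[:2] for n,b,h in[('red',(395,220,428,250),(0,8)),('green',(428,226,460,254),(45,80)),('yellow',(394,248,423,277),(15,32)),('blue',(422,254,452,283),(100,125))]}
print('pitch',[np.linalg.norm(k[a]-k[b]) for a,b in[('red','green'),('yellow','blue'),('red','yellow'),('green','blue')]])
P=reg((212,245,262,272),5,18,.085,.11)
print('handle',len(P),P.mean(0),cv2.minAreaRect(P[:,:2].astype(np.float32)*1000))
P=reg((205,165,280,245),100,125,.08,.1)
print('housing',len(P),P.mean(0),cv2.minAreaRect(P[:,:2].astype(np.float32)*1000))
for p in[(323,288),(323,240),(327,183),(177,180)]: print(p,W[p[1],p[0]])
print(bot.__dict__ if hasattr(bot,'__dict__') else dir(bot))
E
```

```text
red 257 [ 0.5972 -0.2159  0.0802] 0.0807 (0.5983, -0.2183, 0.0241)
green 96 [ 0.5893 -0.2876  0.0818] 0.0818 (0.5856, -0.2843, 0.0206)
yellow 266 [ 0.5281 -0.2038  0.0804] 0.0809 (0.5289, -0.2062, 0.0235)
blue 253 [ 0.5165 -0.2726  0.0813] 0.0818 (0.517, -0.2736, 0.0238)
pitch [np.float64(0.07208725390768703), np.float64(0.06979918979382002), np.float64(0.07016714454012225), np.float64(0.07430729750794392)]
handle 255 [0.51815196 0.21593056 0.09240889] ((518.7400512695312, 216.67897033691406), (80.01726531982422, 20.02730369567871), 87.52849578857422)
housing 1558 [0.64559744 0.20884469 0.08777969] ((652.1694946289062, 210.89935302734375), (118.35693359375, 146.445068359375), 87.52550506591797)
(323, 288) [ 4.61999278e-01 -1.80597356e-04  2.31897364e-02]
(323, 240) [0.58672753 0.0045158  0.01168877]
(327, 183) [7.20822394e-01 2.07151580e-04 7.18214870e-02]
(177, 180) [0.69073973 0.35810542 0.14817844]
{}
```

>>> drive_tool(steps=[[0,-1,-1,0,0,0,0.895],[0,-1,-1,0,0,0,0.895],[0,-1,-1,0,0,0,0.895],[0,-1,-1,0,0,0,0.895],[0,-1,-1,0,0,0,0.895],[0,-1,-1,0,0,0,0.895],[0,-1,-1,0,0,0,0.895],[0,-1,-1,0,0,0,0.895]])

```text
time_s: 0.85
position: [0.2509, 0.4537, 0.2221]
tcp_rot: [[-0.092, 0.996, -0.001], [0.996, 0.092, -0.001], [-0.001, -0.001, -1.0]]
force: [-0.1, -0.6, -0.0]
opening: 0.356
grasp_force: 0.0
```

>>> drive_tool(steps=[[0,-1,1,0,0,0,0.095],[0,-1,1,0,0,0,0.095],[0,-1,1,0,0,0,0.095],[0,-1,1,0,0,0,0.095],[0,-1,1,0,0,0,0.095]])

```text
time_s: 1.35
position: [0.3847, 0.3449, 0.2221]
tcp_rot: [[0.048, 0.999, 0.0], [0.999, -0.048, -0.0], [-0.0, 0.0, -1.0]]
force: [-0.6, 0.0, -0.4]
opening: 0.015
grasp_force: 0.0
```

>>> drive_tool(steps=[[0,-1,0.3,0,0,0,0],[0,-1,0.3,0,0,0,0],[0,-1,0.3,0,0,0,0],[0,-1,0.3,0,0,0,0]])

```text
time_s: 1.75
position: [0.4126, 0.2236, 0.2222]
tcp_rot: [[0.047, 0.999, -0.002], [0.999, -0.047, -0.001], [-0.001, -0.002, -1.0]]
force: [0.1, 0.6, -0.6]
opening: 0.004
grasp_force: 0.0
```

>>> drive_tool(steps=[[0,-1,0.3,0,0,0,0],[0,-1,0.3,0,0,0,0],[0,-1,0.3,0,0,0,0],[0,-1,0.3,0,0,0,0]])

```text
time_s: 2.15
position: [0.4446, 0.103, 0.2225]
tcp_rot: [[0.046, 0.999, 0.0], [0.999, -0.046, 0.0], [0.0, 0.0, -1.0]]
force: [0.1, 1.5, 0.9]
opening: 0.009
grasp_force: 0.0
```

>>> drive_tool(steps=[[0,-1,0.3,0,0,0,0],[0,-1,0.3,0,0,0,0],[0,-1,0.3,0,0,0,0],[0,-1,0.3,0,0,0,0]])

```text
time_s: 2.55
position: [0.4761, -0.0182, 0.2225]
tcp_rot: [[0.046, 0.999, 0.001], [0.999, -0.046, 0.0], [0.0, 0.001, -1.0]]
force: [0.2, 0.5, 0.7]
opening: 0.007
grasp_force: 0.0
```

>>> drive_tool(steps=[[0,-1,0.3,0,0,0,0],[0,-1,0.3,0,0,0,0],[0,-1,0.3,0,0,0,0],[0,-1,0.3,0,0,0,0],[0,-1,0.3,0,0,0,0]])

```text
time_s: 3.05
position: [0.5049, -0.1365, 0.222]
tcp_rot: [[0.042, 0.999, -0.002], [0.999, -0.042, 0.002], [0.002, -0.002, -1.0]]
force: [-0.3, 0.7, -0.1]
opening: 0.006
grasp_force: 0.0
```

>>> drive_tool(steps=[[0,-0.6,0.36,0,0,0,0],[0,-0.6,0.36,0,0,0,0],[0,-0.6,0.36,0,0,0,0],[0,-0.6,0.36,0,0,0,0]])

```text
time_s: 3.45
position: [0.5449, -0.2101, 0.222]
tcp_rot: [[0.042, 0.999, -0.002], [0.999, -0.042, 0.002], [0.002, -0.002, -1.0]]
force: [-1.0, -0.3, 0.1]
opening: 0.004
grasp_force: 0.0
```

>>> drive_tool(steps=[[0,-0.6,0.36,0.4,0,0,0],[0,-0.6,0.36,0.9,0,0,0],[0,-0.6,0.36,0.9,0,0,0],[0,-0.6,0.36,0.9,0,0,0],[0,-0.6,0.36,0.9,0,0,0],[0,-0.6,0.36,0.9,0,0,0]])

```text
time_s: 4.05
position: [0.586, -0.2851, 0.1168]
tcp_rot: [[0.042, 0.999, 0.002], [0.999, -0.042, -0.001], [-0.001, 0.002, -1.0]]
force: [-0.8, 0.5, -0.3]
opening: 0.003
grasp_force: 0.0
```

```bash
python3 - <<'E'
from h import *
c=cap('wrist','w1');s=read_state();print(s['position'],s['force'])
W=world(c);hsv=cv2.cvtColor(c['color'],cv2.COLOR_BGR2HSV).astype(int)
for n,a,b in[('red',0,8),('green',45,80),('yellow',15,32),('blue',100,125)]:
    P=W[(hsv[...,0]>=a)&(hsv[...,0]<=b)&(hsv[...,1]>130)&(abs(W[...,2]-.08)<.006)]
    if len(P)>50:
        (x,y),r=cv2.minEnclosingCircle(P[:,:2].astype(np.float32));print(n,len(P),P.mean(0).round(4),round(x,4),round(y,4),round(r,4))
E
```

```text
[ 0.58630423 -0.28555608  0.11742074] [-0.2857591  -0.153365   -0.45555016]
red 4937 [ 0.5965 -0.217   0.0839] 0.5968 -0.2177 0.0221
green 3068 [ 0.585  -0.2801  0.0835] 0.5848 -0.2865 0.022
yellow 5414 [ 0.5295 -0.2051  0.0837] 0.5284 -0.2056 0.0221
blue 4153 [ 0.52   -0.2738  0.0834] 0.6063 -0.3157 0.1201
```

View pics/w1.png

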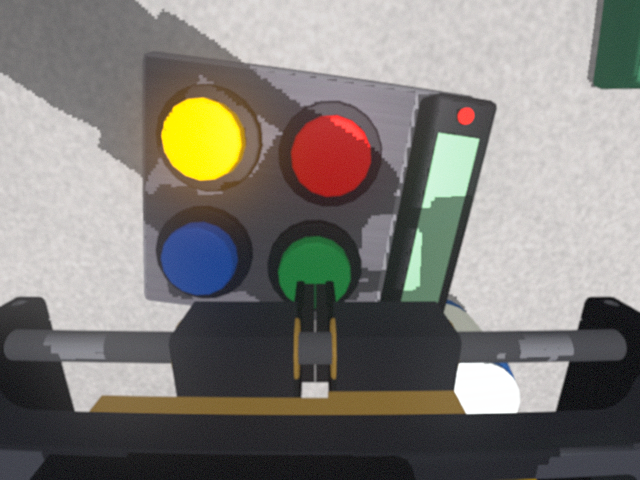

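The wrist view shows the closed fingers over the green key at about (315,290), and the key centres agree with the top view. Next: press green in small steps.

>>> drive_tool(steps=[[0,0,0,0.2,0,0,0],[0,0,0,0.29,0,0,0],[0,0,0,0.32,0,0,0],[0,0,0,0.34,0,0,0],[0,0,0,0.355,0,0,0],[0,0,0,0.355,0,0,0]])

```text
time_s: 4.7
position: [0.5858, -0.286, 0.0762]
tcp_rot: [[0.043, 0.999, 0.001], [0.999, -0.043, 0.0], [0.0, 0.001, -1.0]]
force: [-3.9, 4.3, 16.2]
opening: 0.005
grasp_force: 8.2
```

>>> drive_tool(steps=[[0,0,0,0.01,0,0,0],[0,0,0,0.02,0,0,0],[0,0,0,0.02,0,0,0]])

```text
time_s: 5.0
position: [0.5858, -0.2861, 0.076]
tcp_rot: [[0.043, 0.999, 0.001], [0.999, -0.043, -0.0], [-0.0, 0.001, -1.0]]
force: [-5.7, 5.4, 27.2]
opening: 0.007
grasp_force: 13.3
```

```bash
cat >> h.py <<'E'
def keys():
    c=cap('wrist');W=world(c);hsv=cv2.cvtColor(c['color'],cv2.COLOR_BGR2HSV).astype(int)
    for n,a,b in[('red',0,8),('green',45,80),('yellow',15,32),('blue',100,125)]:
        P=W[(hsv[...,0]>=a)&(hsv[...,0]<=b)&(hsv[...,1]>130)&(abs(W[...,2]-.08)<.015)&(W[...,0]<.62)&(W[...,1]>-.31)]
        if len(P)>50: print(n,len(P),np.median(P,0).round(4),P[:,2].std().round(4))
    s=read_state();print(s['time_s'],s['position'].round(4),s['force'].round(1))
E
python3 -c "
from h import *;keys()"
```

```text
red 7834 [ 0.5964 -0.2166  0.084 ] 0.0013
green 2300 [ 0.5855 -0.2748  0.0755] 0.0018
yellow 10219 [ 0.5297 -0.2034  0.0837] 0.0046
blue 5780 [ 0.517  -0.2699  0.0838] 0.0026
5.05 [ 0.5858 -0.2861  0.0759] [-6.5  5.6 25.5]
```

>>> drive_tool(steps=[[0,0,0,-0.1,0,0,0],[0,0,0,-0.38,0,0,0],[0,0.65,-0.505,-0.38,0,0,0],[0,0.65,-0.505,-0.38,0,0,0],[0,0.65,-0.505,-0.38,0,0,0],[0,0.65,-0.505,-0.38,0,0,0],[0,0.65,-0.505,-0.38,0,0,0]])

```text
time_s: 5.75
position: [0.5299, -0.2074, 0.1161]
tcp_rot: [[0.043, 0.999, 0.003], [0.999, -0.043, -0.002], [-0.002, 0.003, -1.0]]
force: [-0.0, -0.4, 0.3]
opening: 0.003
grasp_force: 0.0
```

```bash
python3 -c "
from h import *;keys()"
```

```text
red 3264 [ 0.5951 -0.212   0.0838] 0.0027
yellow 3550 [ 0.528  -0.1996  0.0838] 0.0033
blue 285 [ 0.5243 -0.2874  0.0839] 0.0018
5.8 [ 0.53   -0.2077  0.1159] [-0.  -0.5  0.4]
```

>>> drive_tool(steps=[[0,0.015,-0.01,0.2,0,0,0],[0,0.015,-0.01,0.29,0,0,0],[0,0.015,-0.01,0.32,0,0,0],[0,0.015,-0.01,0.345,0,0,0],[0,0.015,-0.01,0.36,0,0,0],[0,0.015,-0.01,0.36,0,0,0],[0,0.015,-0.01,0.36,0,0,0]])

```text
time_s: 6.5
position: [0.5279, -0.2054, 0.076]
tcp_rot: [[0.043, 0.999, 0.002], [0.999, -0.043, -0.002], [-0.002, 0.002, -1.0]]
force: [-6.1, 2.1, 23.9]
opening: 0.005
grasp_force: 12.4
```

```bash
python3 -c "
from h import *;keys()"
```

```text
red 2817 [ 0.599  -0.2053  0.0838] 0.0029
yellow 2572 [ 0.5284 -0.1943  0.0755] 0.0032
blue 385 [ 0.5246 -0.2563  0.0819] 0.003
6.55 [ 0.5279 -0.2054  0.076 ] [-5.7  2.3 25.3]
```

>>> drive_tool(steps=[[0,0,0,-0.1,0,0,0],[0,0,0,-0.5,0,0,0],[0,0,0,-0.9,0,0,0],[0,0.88,-0.06,-0.9,0,0,0],[0,0.88,-0.06,-0.9,0,0,0],[0,0.88,-0.06,-0.9,0,0,0],[0,0.88,-0.06,-0.9,0,0,0]])

```text
time_s: 7.25
position: [0.5246, -0.0974, 0.1802]
tcp_rot: [[0.041, 0.999, -0.0], [0.999, -0.041, -0.0], [-0.0, -0.0, -1.0]]
force: [0.1, -1.1, 0.0]
opening: 0.006
grasp_force: 0.0
```

>>> drive_tool(steps=[[50,0.88,-0.06,0,0,0,0],[50,0.88,-0.06,0,0,0,0],[50,0.88,-0.06,0,0,0,0],[50,0.88,-0.06,0,0,0,0]])

```text
time_s: 7.65
position: [0.5226, 0.0072, 0.1798]
tcp_rot: [[0.042, 0.999, 0.0], [0.999, -0.042, -0.001], [-0.001, 0.0, -1.0]]
force: [0.5, 0.8, -0.8]
opening: 0.286
grasp_force: 0.0
```

>>> drive_tool(steps=[[50,0.88,-0.06,0,0,0,0],[50,0.88,-0.06,0,0,0,0],[50,0.88,-0.06,0,0,0,0],[50,0.88,-0.06,0,0,0,0]])

```text
time_s: 8.05
position: [0.5204, 0.1124, 0.1799]
tcp_rot: [[0.042, 0.999, 0.001], [0.999, -0.042, -0.001], [-0.001, 0.001, -1.0]]
force: [-0.2, -1.2, -0.5]
opening: 0.554
grasp_force: 0.0
```

>>> drive_tool(steps=[[50,0.88,-0.06,0,0,0,0],[50,0.88,-0.06,0,0,0,0],[50,0.88,-0.06,0,0,0,0],[50,0.88,-0.06,0,0,0,0],[50,0.88,-0.06,0,0,0,0]])

```text
time_s: 8.55
position: [0.5175, 0.2166, 0.1798]
tcp_rot: [[0.045, 0.999, -0.0], [0.999, -0.045, -0.001], [-0.001, -0.0, -1.0]]
force: [-0.7, -0.4, -0.6]
opening: 0.571
grasp_force: 0.0
```

```bash
cat >> h.py <<'E'
def handle(n='wrist',save=None):
    c=cap(n,save);W=world(c);hsv=cv2.cvtColor(c['color'],cv2.COLOR_BGR2HSV).astype(int)
    P=W[(hsv[...,0]>=5)&(hsv[...,0]<=18)&(hsv[...,1]>150)&(abs(W[...,2]-.095)<.008)&(abs(W[...,1]-.21)<.06)&(abs(W[...,0]-.5)<.09)]
    print('handle',len(P),P.mean(0).round(4),cv2.minAreaRect(P[:,:2].astype(np.float32)*1000))
    s=read_state();print(s['time_s'],s['position'].round(4),s['tcp_rot'].round(3).tolist(),s['force'].round(1),s['opening'])
E
python3 -c "
from h import *;handle('wrist','w2');handle('top')"
```

```text
handle 2540 [0.5189 0.2198 0.0945] ((518.6759033203125, 217.05990600585938), (78.31930541992188, 18.933500289916992), 87.8637466430664)
8.6 [0.5174 0.2165 0.1798] [[0.046, 0.999, -0.0], [0.999, -0.046, -0.001], [-0.001, -0.0, -1.0]] [-0.   0.2  0.6] 0.574180973435948
handle 67 [0.5171 0.1889 0.0926] ((517.4287719726562, 189.29405212402344), (24.9636287689209, 19.01886558532715), 86.21258544921875)
8.65 [0.5173 0.2166 0.1798] [[0.046, 0.999, -0.0], [0.999, -0.046, -0.001], [-0.001, -0.0, -1.0]] [ 0.1 -0.9 -0.9] 0.5731883897302757
```

View pics/w2.png

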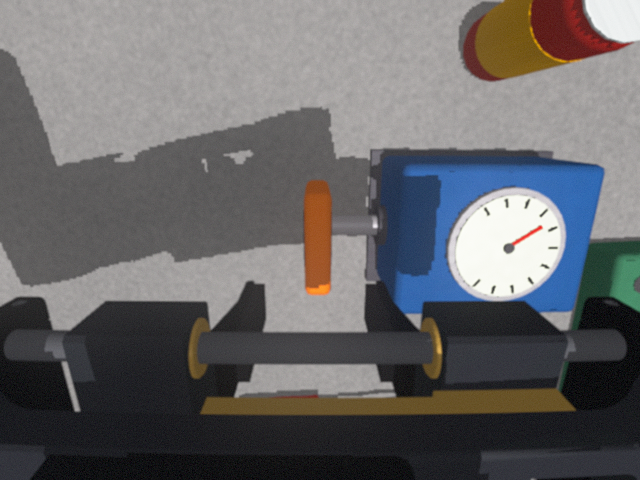

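The fingers straddle the handle top at (317,235) with room on both sides. Descending to grip it.

>>> drive_tool(steps=[[50,0,0.01,0.3,0,0,0],[50,0,0.01,0.55,0,0,0],[50,0,0.01,0.8,0,0,0],[50,0,0.01,0.96,0,0,0],[50,0,0.01,0.96,0,0,0],[50,0,0.01,0.96,0,0,0]])

```text
time_s: 9.25
position: [0.5184, 0.2178, 0.0649]
tcp_rot: [[0.045, 0.999, -0.0], [0.999, -0.045, -0.0], [-0.0, -0.0, -1.0]]
force: [0.5, 0.6, 0.4]
opening: 0.574
grasp_force: 0.0
```

>>> drive_tool(steps=[[10,0,0,0,0,0,0],[10,0,0,0,0,0,0],[10,0,0,0,0,0,0],[10,0,0,0,0,0,0],[10,0,0,0,0,0,0],[10,0,0,0,0,0,0]])

```text
time_s: 9.85
position: [0.5197, 0.219, 0.0653]
tcp_rot: [[0.043, 0.999, 0.004], [0.999, -0.043, 0.0], [0.0, 0.003, -1.0]]
force: [2.3, -1.4, 1.3]
opening: 0.228
grasp_force: 30.0
```

>>> drive_tool(steps=[[10,0,-0.06,0,0,0,0],[10,0,-0.12,0,0,0,0],[10,0,-0.18,0,0,0,0],[10,0,-0.24,0,0,0,0],[10,0,-0.3,0,0,0,0],[10,0,-0.36,0,0,0,0],[10,0,-0.41,0,0,0,0],[10,0,-0.43,0,0,0,0]])

```text
time_s: 10.65
position: [0.4712, 0.2211, 0.0654]
tcp_rot: [[0.043, 0.999, 0.01], [0.999, -0.043, 0.001], [0.001, 0.01, -1.0]]
force: [10.2, -2.9, -3.5]
opening: 0.223
grasp_force: 30.2
```

>>> drive_tool(steps=[[10,0,-0.02,0,0,0,0],[10,0,-0.025,0,0,0,0],[10,0,-0.03,0,0,0,0],[10,0,-0.035,0,0,0,0],[10,0,-0.035,0,0,0,0]])

```text
time_s: 11.15
position: [0.4679, 0.2212, 0.0653]
tcp_rot: [[0.043, 0.999, 0.011], [0.999, -0.043, 0.001], [0.001, 0.011, -1.0]]
force: [10.5, -3.8, -4.9]
opening: 0.228
grasp_force: 30.2
```

>>> drive_tool(steps=[[10,0,-0.015,0,0,0,0],[10,0,-0.03,0,0,0,0],[10,0,-0.03,0,0,0,0]])

```text
time_s: 11.45
position: [0.4647, 0.2214, 0.0653]
tcp_rot: [[0.043, 0.999, 0.012], [0.999, -0.043, 0.001], [0.001, 0.012, -1.0]]
force: [11.5, -4.2, -4.6]
opening: 0.23
grasp_force: 30.2
```

>>> drive_tool(steps=[[10,0,-0.01,0,0,0,0],[10,0,-0.015,0,0,0,0],[10,0,-0.015,0,0,0,0]])

```text
time_s: 11.75
position: [0.4647, 0.2214, 0.0654]
tcp_rot: [[0.043, 0.999, 0.015], [0.999, -0.043, 0.001], [0.002, 0.015, -1.0]]
force: [13.0, -4.5, -6.4]
opening: 0.23
grasp_force: 30.3
```

The handle has travelled 55.0 mm and stalled with the force rising, so it is at the stop. I'll add a small preload and hold.

>>> drive_tool(steps=[[10,0,-0.015,0,0,0,0],[10,0,-0.015,0,0,0,0],[10,0,-0.015,0,0,0,0],[10,0,-0.015,0,0,0,0],[10,0,-0.015,0,0,0,0],[10,0,-0.015,0,0,0,0],[10,0,-0.015,0,0,0,0],[10,0,-0.015,0,0,0,0]])

```text
time_s: 12.55
position: [0.4647, 0.2214, 0.0653]
tcp_rot: [[0.043, 0.999, 0.018], [0.999, -0.043, 0.001], [0.002, 0.018, -1.0]]
force: [16.5, -5.5, -10.7]
opening: 0.225
grasp_force: 30.4
```

>>> drive_tool(steps=[[10,0,0,0,0,0,0],[10,0,0,0,0,0,0],[10,0,0,0,0,0,0],[10,0,0,0,0,0,0],[10,0,0,0,0,0,0],[10,0,0,0,0,0,0],[10,0,0,0,0,0,0]])

```text
time_s: 13.25
position: [0.4647, 0.2214, 0.0653]
tcp_rot: [[0.043, 0.999, 0.018], [0.999, -0.043, 0.001], [0.002, 0.018, -1.0]]
force: [16.4, -5.9, -10.5]
opening: 0.229
grasp_force: 30.4
```

```bash
python3 -c "
from h import *;handle('wrist');handle('side','s1')"
```

```text
handle 5482 [0.464  0.2294 0.0941] ((463.703369140625, 221.71807861328125), (74.25784301757812, 20.46019744873047), 86.3827896118164)
13.3 [0.4647 0.2214 0.0653] [[0.043, 0.999, 0.018], [0.999, -0.043, 0.001], [0.002, 0.018, -1.0]] [ 16.2  -6.4 -10.2] 0.226427511422336
handle 152 [0.4655 0.2391 0.0936] ((465.23712158203125, 230.66641235351562), (59.33659744262695, 20.460521697998047), 87.3178939819336)
13.35 [0.4647 0.2214 0.0653] [[0.043, 0.999, 0.018], [0.999, -0.043, 0.001], [0.002, 0.018, -1.0]] [ 17.6  -6.4 -11. ] 0.23083160583874437
```

View pics/s1.png

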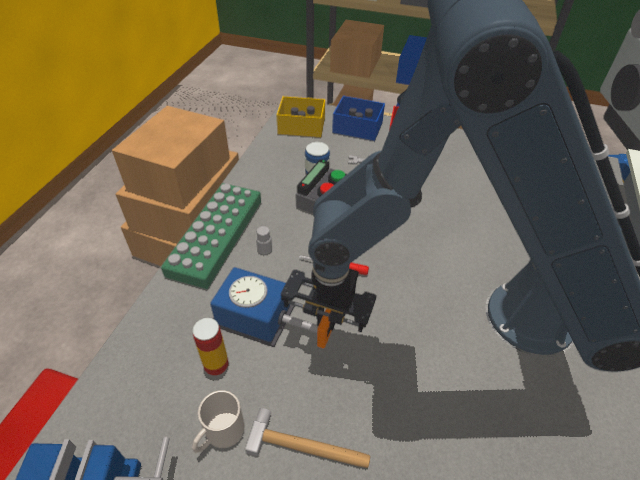

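The side view shows the handle drawn well out of the housing at (323,328) and the neighbouring objects undisturbed. Held about 1.6 s; now easing it home.

>>> drive_tool(steps=[[10,0,0.035,0,0,0,0],[10,0,0.07,0,0,0,0],[10,0,0.105,0,0,0,0],[10,0,0.14,0,0,0,0],[10,0,0.175,0,0,0,0],[10,0,0.21,0,0,0,0],[10,0,0.245,0,0,0,0],[10,0,0.28,0,0,0,0]])

```text
time_s: 14.15
position: [0.4928, 0.2201, 0.0653]
tcp_rot: [[0.043, 0.999, 0.008], [0.999, -0.043, 0.001], [0.001, 0.008, -1.0]]
force: [8.3, -1.5, -1.7]
opening: 0.228
grasp_force: 30.0
```

>>> drive_tool(steps=[[10,0,0.035,0,0,0,0],[10,0,0.07,0,0,0,0],[10,0,0.105,0,0,0,0],[10,0,0.14,0,0,0,0],[10,0,0.175,0,0,0,0],[10,0,0.205,0,0,0,0],[10,0,0.22,0,0,0,0],[10,0,0.23,0,0,0,0]])

```text
time_s: 14.95
position: [0.5173, 0.2191, 0.0653]
tcp_rot: [[0.043, 0.999, 0.002], [0.999, -0.043, 0.0], [0.0, 0.002, -1.0]]
force: [3.9, -2.1, 4.6]
opening: 0.224
grasp_force: 30.0
```

>>> drive_tool(steps=[[10,0,0.01,0,0,0,0],[10,0,0.02,0,0,0,0],[10,0,0.025,0,0,0,0],[10,0,0.025,0,0,0,0]])

```text
time_s: 15.35
position: [0.5196, 0.219, 0.0653]
tcp_rot: [[0.043, 0.999, 0.001], [0.999, -0.043, 0.0], [0.0, 0.001, -1.0]]
force: [3.9, -1.4, 5.6]
opening: 0.225
grasp_force: 30.0
```

>>> drive_tool(steps=[[10,0,0.008,0,0,0,0],[10,0,0.008,0,0,0,0],[50,0,0.008,0,0,0,0],[50,0,0.008,0,0,0,0],[50,0,0,0,0,0,0],[50,0,0,0,0,0,0]])

```text
time_s: 15.95
position: [0.5172, 0.2187, 0.0639]
tcp_rot: [[0.043, 0.999, -0.004], [0.999, -0.043, -0.001], [-0.001, -0.004, -1.0]]
force: [0.4, 0.1, -0.5]
opening: 0.501
grasp_force: 0.0
```

>>> drive_tool(steps=[[50,0,0,-0.2,0,0,0],[50,0,0,-0.6,0,0,0],[50,0,0,-1,0,0,0],[50,0,0,-1,0,0,0],[50,0,0,-1,0,0,0]])

```text
time_s: 16.45
position: [0.5192, 0.219, 0.1857]
tcp_rot: [[0.043, 0.999, 0.002], [0.999, -0.043, 0.0], [0.0, 0.002, -1.0]]
force: [-1.0, -0.2, -0.6]
opening: 0.577
grasp_force: 0.0
```

```bash
python3 -c "
from h import *;handle('wrist')"
```

```text
handle 2418 [0.5189 0.2199 0.0945] ((518.5499267578125, 217.2008514404297), (77.60924530029297, 19.291975021362305), 86.86335754394531)
16.5 [0.5181 0.2187 0.1843] [[0.043, 0.999, -0.002], [0.999, -0.043, -0.0], [-0.0, -0.002, -1.0]] [ 0.5  1.1 -1.1] 0.5711436345471075
```

The handle is home: 518.6 mm, against 518.7 before the pull. On to the blue key.

>>> drive_tool(steps=[[0,-0.82,0.033,0,0,0,0],[0,-0.82,0.033,0,0,0,0],[0,-0.82,0.033,0,0,0,0],[0,-0.82,0.033,0,0,0,0]])

```text
time_s: 16.9
position: [0.5175, 0.1194, 0.1829]
tcp_rot: [[0.047, 0.999, -0.005], [0.999, -0.047, 0.0], [0.0, -0.005, -1.0]]
force: [-0.5, 0.9, -0.2]
opening: 0.297
grasp_force: 0.0
```

>>> drive_tool(steps=[[0,-0.82,0.033,0,0,0,0],[0,-0.82,0.033,0,0,0,0],[0,-0.82,0.033,0,0,0,0],[0,-0.82,0.033,0,0,0,0]])

```text
time_s: 17.3
position: [0.518, 0.0223, 0.1838]
tcp_rot: [[0.045, 0.999, -0.002], [0.999, -0.045, 0.001], [0.001, -0.002, -1.0]]
force: [0.8, 0.5, -0.5]
opening: 0.02
grasp_force: 0.0
```

>>> drive_tool(steps=[[0,-0.82,0.033,0,0,0,0],[0,-0.82,0.033,0,0,0,0],[0,-0.82,0.033,0,0,0,0],[0,-0.82,0.033,0,0,0,0]])

```text
time_s: 17.7
position: [0.518, -0.0753, 0.1842]
tcp_rot: [[0.044, 0.999, -0.001], [0.999, -0.044, 0.002], [0.002, -0.001, -1.0]]
force: [0.9, 0.5, 0.2]
opening: 0.007
grasp_force: 0.0
```

>>> drive_tool(steps=[[0,-0.82,0.033,0,0,0,0],[0,-0.82,0.033,0,0,0,0],[0,-0.82,0.033,0,0,0,0],[0,-0.82,0.033,0,0,0,0]])

```text
time_s: 18.1
position: [0.5178, -0.1732, 0.1843]
tcp_rot: [[0.043, 0.999, -0.001], [0.999, -0.043, 0.002], [0.002, -0.001, -1.0]]
force: [0.8, -0.1, -0.2]
opening: 0.004
grasp_force: 0.0
```

>>> drive_tool(steps=[[0,-0.82,0.033,0,0,0,0],[0,-0.82,0.033,0,0,0,0],[0,-0.82,0.033,0.3,0,0,0],[0,-0.82,0.033,0.57,0,0,0],[0,-0.82,0.033,0.57,0,0,0],[0,-0.82,0.033,0.57,0,0,0]])

```text
time_s: 18.7
position: [0.5177, -0.2708, 0.1161]
tcp_rot: [[0.041, 0.999, -0.002], [0.999, -0.041, 0.002], [0.002, -0.002, -1.0]]
force: [0.2, -0.4, -0.1]
opening: 0.005
grasp_force: 0.0
```

```bash
python3 -c "
from h import *;keys()"
```

```text
red 5131 [ 0.5947 -0.2164  0.0839] 0.0025
green 3025 [ 0.5845 -0.2791  0.0838] 0.0027
yellow 5225 [ 0.5279 -0.2051  0.084 ] 0.0018
blue 3041 [ 0.5163 -0.2668  0.0838] 0.0032
18.75 [ 0.5186 -0.2719  0.1173] [0.1 0.4 0.8]
```

>>> drive_tool(steps=[[0,-0.015,0,0.2,0,0,0],[0,-0.015,0,0.29,0,0,0],[0,-0.015,0,0.32,0,0,0],[0,-0.015,0,0.345,0,0,0],[0,-0.015,0,0.36,0,0,0],[0,-0.015,0,0.37,0,0,0],[0,-0.015,0,0.37,0,0,0]])

```text
time_s: 19.45
position: [0.5184, -0.275, 0.0761]
tcp_rot: [[0.043, 0.999, 0.002], [0.999, -0.043, -0.001], [-0.001, 0.002, -1.0]]
force: [-2.3, 4.7, 20.5]
opening: 0.004
grasp_force: 10.1
```

```bash
python3 -c "
from h import *;keys()"
```

```text
red 8029 [ 0.5943 -0.2162  0.0839] 0.0025
green 3073 [ 0.5877 -0.274   0.0838] 0.003
yellow 8266 [ 0.5278 -0.2049  0.084 ] 0.0017
blue 2580 [ 0.5163 -0.2634  0.0756] 0.0029
19.5 [ 0.5184 -0.2749  0.0761] [-2.4  5.7 20.4]
```

Blue is fully down (8.2 mm). Lifting clear.

>>> drive_tool(steps=[[0,0,0,-0.1,0,0,0],[0,0,0,-0.5,0,0,0],[0,0,0,-0.9,0,0,0],[0,0,0,-0.9,0,0,0],[0,0,0,-0.9,0,0,0],[0,0,0,-0.9,0,0,0]])

```text
time_s: 20.1
position: [0.5166, -0.2748, 0.1792]
tcp_rot: [[0.044, 0.999, -0.002], [0.999, -0.043, 0.001], [0.001, -0.002, -1.0]]
force: [-0.3, -0.4, -0.7]
opening: 0.002
grasp_force: 0.0
```

```bash
python3 -c "
from h import *;keys();handle('top','top2')"
```

```text
red 3012 [ 0.5954 -0.2167  0.0839] 0.0023
green 2424 [ 0.5836 -0.2846  0.084 ] 0.0019
yellow 3103 [ 0.528  -0.2053  0.084 ] 0.0019
blue 2571 [ 0.5161 -0.2724  0.084 ] 0.0024
20.15 [ 0.5164 -0.2747  0.1787] [0.4 0.3 0.3]
handle 236 [0.5182 0.2164 0.0929] ((518.1966552734375, 215.20098876953125), (77.59283447265625, 19.29376220703125), 88.30184936523438)
20.2 [ 0.5164 -0.2746  0.1784] [[0.044, 0.999, -0.003], [0.999, -0.044, 0.002], [0.002, -0.003, -1.0]] [-0.4  0.1 -0.8] 0.007240027299442721
```

View pics/top2.png

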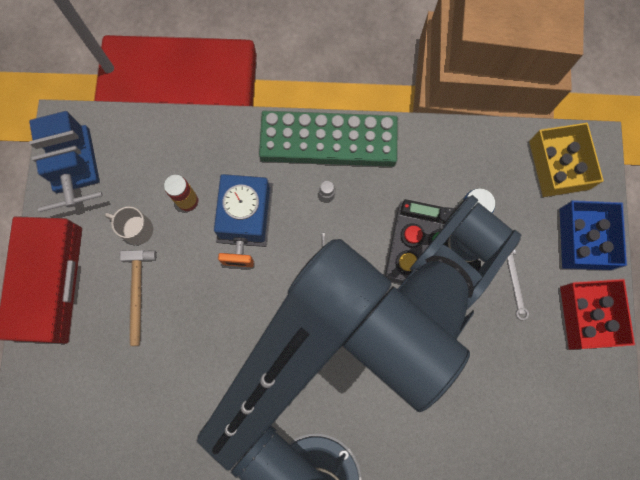

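The handle is home at (236,260), all the keys are back up, and every object still in view is where it was. The gripper is clear of everything.

```bash
python3 -c "
from rig import order;print(order.hand_in())"
```

```text
the job is handed in; nothing more can be done
None
```

The check reading is done and handed in at about 20 s: green then yellow pressed fully down, handle pulled to its stop, held about 1.6 s and eased home, then blue pressed fully down; red was never pressed, and no object was seen to move.

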